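# Unhook a rinsed wash basket from its drain cradle and set it in the row

### The job

The rinsed wash basket hanging in the drain cradle is still wet with cleaner, so lift it out with the twin-prong lifter and never with the gripper itself: raise it out of the hooked seats without letting it catch, swing hard or spill its parts, and set it down gently on the drain tray beside the basket that stands there, parallel, ends level and about a finger's width apart, without disturbing that one. Then unhook the lifter and hang it back in its bracket, leaving everything else on the tables where it is.

Things in the scene. Friction and masses are not known exactly. Their poses are not given: they have to be found in the camera images.
- cradle: Drain cradle, fixed, on the white bench at the left: steel drip pan 100 x 136 x 14 mm (x, y, z) with two upright aluminium plates 5 mm thick and 90 mm tall, centred at y = +-48.5 mm. Each plate ends in a hooked seat that holds one pin of the wet basket (see cradle_seat). Origin: centre of the pan's underside; z up.
- cradle_seat (a point): Midway between the seats, on the resting pin axis, 66 mm above the cradle's origin, its axes. Seen from here: notch 10 mm wide; in front a lip (x -14 to -5 mm) up to z = 4; behind a wall (x 5 to 14); from it a keeper finger over the notch to x = -5, underside z = 17, top z = 24 mm. Way out: pins up 10 mm (8 to 13), then towards -x 20 mm (14 or more), then straight up.
- basket: Wet wire basket 56 x 80 x 42 mm (x, y, z), 0.16 kg, hung in the cradle by two pins, free to swing and lift. Origin: centre of underside; z up, x and y as the cradle's at the start. Pins 6 mm thick stick out along +-y at z = 36 mm, y 40 to 58 mm, with 12 mm end collars. A rigid bail stands on the two ends (y = +-38); only free air between its top bar and the rim at z = 42 mm.
- basket_bar (a point): Middle of the wet basket's bail bar (its axis), 88 mm above the basket's origin, basket's axes. The bar is straight, 5 mm thick, along y from -31 to 31 mm.
- potentiometer: Potentiometer 38 x 17 x 22 mm lying loose in the wet basket. Origin under its middle.
- coil: Copper coil 27 x 27 x 13 mm lying loose in the wet basket. Origin under its middle.
- drain_tray: Shallow steel tray, fixed, on the wooden table at the right: 240 x 124 x 12 mm outside, wall 3 mm, floor surface 3 mm above the origin; a wire grip adds 15 mm at each end. Origin: centre of its underside. x is its long direction: baskets stand in a row along it, their own x along the row.
- drained_basket: Identical basket, loose, already standing on the tray towards its -x end, its x along the row (origin and axes as basket; top of bail at z = 90 mm). The row's free room is on its side towards the tray's +x end. With 84 mm between the origins along its x the baskets stand 28 mm apart, which is right; 64 to 102 mm will do.
- lifter: Twin-prong lifter, loose, 0.12 kg, hanging upright in the bracket. Origin: where a carried bar's axis lies; z up along the handle. Two J prongs of 5 mm wire at y = +-18 mm: shank at x = -12, V saddle, tip at x = 12.5 (top z = 9.5), lowest point z = -9 mm. Open to +x between tip and cross bar (underside z = 31, over x = 0): a bar goes in or out at z = 14 to 26 mm, 20 is the middle.
- lifter_grip (a point): Middle of the lifter's flat black handle, 84 mm above the lifter's origin, its axes. Handle 14 (x) x 36 (y) mm, from 26 mm below to 20 mm above this point: grip it across its 14 mm, from above. Below it a collar plate 30 x 40 x 5 mm, then an 8 mm round stem, 16 mm of it free between collar and cross bar.
- bracket: Lifter's bracket, fixed, grey, on the white bench: base 90 x 62 x 8 mm, post at x = 42 to 50 mm, fork plate at z = 83 to 88 mm (its top) with a slot 14 mm wide, open to -x, from x = 20 to -18 mm. Origin: on the bench under the lifter's stem; z up. Nothing stands above the fork plate.
- bracket_seat (a point): Where the lifter's origin is when it hangs home: 35 mm above the bracket's origin, bracket's axes. The collar rests on the fork plate, the stem is in the slot, the cross bar 11 mm under the plate: so it leaves raised 6 mm (3 to 9) and moved 45 mm along -x, and only then goes higher; it goes home the same way back.
- red_can: Loose bottle 34 x 50 x 116 mm tall standing on the wooden table between cradle and tray. Origin: centre of its underside.
- solder_spool: Loose solder spool, 57 mm across, 40 mm tall, on the white bench. Origin: centre of its underside.
- grey_gun: Loose grey hand tool standing on its foot, 96 x 75 x 178 mm tall, on the white bench behind the cradle. Origin: centre of its underside.
- screwdriver: Loose screwdriver, 174 x 21 x 21 mm, lying along its x on the white bench in front of the bracket. Origin: centre of its underside.

How it is judged:
By the outcome, as a careful person would: the job done as asked, in the order asked, and still so for the second after the job is handed in, with the robot touching nothing.
It also fails if it takes over 69 s, if anything falls off the work surface, if the arm or the gripper's body presses on something with over 40 N, if the wrist force passes 120 N, or if a joint passes its speed limit or range.

### The arm

A 6-joint arm with a two-finger parallel gripper is mounted at the origin on a cart in front of the work surface, level with it; the furniture and walls round the work are solid. World frame = base frame: x ahead of the robot, y to its left, z up, the work surface at z = 0. Lengths are in m, angles in rad, forces in N, time in s.
With the tool pointing down it reaches from about 0.375 to 0.9 m from the base axis. Payload 3.1 kg.
Tool frame: the origin (TCP) lies on the centre line of the jaws, within the pads' length; the fingertips stand robot.tip_reach ahead of it and the grasp point (between the pads) lies 8 mm behind it (robot.tip_reach is the distance from the TCP to the fingertips, in m); z points along the fingers, y is the line along which they close (so a half turn about z gives the same grasp; the last joint's range is limited). The gripper opens to 87 mm and grips with 3 to 60 N. Pads are 19 mm wide; open, the fingers measure 117 mm over their backs; the gripper's body (75 mm by 190 mm) begins 51 mm behind the grasp point.
Start: joints at [-1.327, 0.527, 1.433, -0, 1.181, -0.178], TCP at [0.256, -0.57, 0.234] pointing down, gripper open.
Joint ranges: [-3.08, 3.08], [-0.75, 2.2], [0.22, 2.44], [-1.43, 4.57], [0, 2.65], [-2.85, 2.85]. Speed limits (rad/s): [2.79, 2.79, 3.14, 3.14, 3.14, 3.14].

### API

Orientations are given as a unit quaternion [x, y, z, w].
In Python, from rig import robot gives the robot as it stands.
- The arm moves only by the tool jog_arm, never from a script. Its argument "motion" is one flat list of numbers, 7 for each row, row after row: the shift along the tool's x, y, z scaled (see below), then the turn, a rotation vector about the tool's x, y, z scaled (see below), then the gripper's target within -1 to 1 (shut at 1, half-way at 0, fully open at -1). In form: [x, y, z, rx, ry, rz, hand, x, y, z, rx, ry, rz, hand, ...]. A call has 1 to 12 rows; each row shifts and turns the commanded pose from where the row before left it, along the tool's axes as they then stand; what a row does not reach is not made up. The controller multiplies each number of a shift by 4 cm and each number of a turn by 4 degrees. A row lasts 1/8 s, in which the tool goes at most 62.5 mm and 10.7 degrees, less where a joint would pass 70% of its speed; a pose out of reach is approached as far as the arm can. A call with a number of a shift or a turn outside -1 to 1 is refused whole. A call with a gripper value outside its range is refused whole. The fingers move at their own pace and stop on an object; "grip_force" is the grip in N (left out, the last holds). Time passes only in rows, so rows that do not move let the fingers close. It gives the time, the measured TCP pose, the force, the opening and the grip force at its end, in the units of the state.
- robot.get_obs(): the state, without advancing time (a new reading comes with each control period).
- robot.camera(name): name is "scene" or "top"; returns the picture (400x640x3 uint8, blue, green, red); there is no depth.
- robot.calibration(name): a dict with "fx", "fy", "cx", "cy" (pixels), "dist_coeffs" ([k1, k2, p1, p2, k3] as OpenCV has them; the pictures are not rectified), "R" (3x3) and "t" (3): a world point X has camera coordinates R X + t. Camera axes: x right, y down, z forward; pixel columns grow to the right and rows downward; lengths in m; the calibration is good to about 2 mm. A picture is of the moment at which its call begins. calibration takes no time and is no camera call.
- robot.hand_in(): hands the job in; it is judged then, once.
The state is a dict: "time": time; "q": joint angles; "joint_velocities": joint speeds; "joint_torque": joint torques, N m; "position": TCP position; "tool_rot": TCP orientation; "ft_force": force on the tool from outside, world axes, zero at the start; "moment": the same for the moment, N m; "grip_width": finger opening in m; "grip_force": force on a finger pad.
Only numpy, scipy, OpenCV 4.12 (cv2) and the standard library are available. Lean on these libraries where they do the work, as an engineer would, in place of code of your own. Each camera call takes 0.05 s, during which the arm holds its last target. There are 200 camera calls.

## Working session

There is one attempt and no reset: what is moved stays moved. The work goes in short steps, Python scripts to look and compute and a tool call to move; the robot and the scene stay as the last step left them, time stands still between calls to the robot, and variables do not carry over. Pictures are saved under pics/ and viewed, at most 10 in all, crops included, and the job is handed in when it is done.

Besides the shell and the picture viewer there is one more tool, called as name(argument=value, ...), one argument or row to a line, values as JSON. jog_arm: Moves the arm, as the interface text tells. Shifts and turns lie within -1 to 1; 1 stands for 4 cm of shift or 4 degrees of turn. Its arguments: {"type":"object","properties":{"motion":{"type":"array","items":{"type":"number"}},"grip_force":{"type":"number"}},"required":["motion"]}

```bash
mkdir -p pics; python3 - <<'E'
from rig import robot
import cv2, numpy as np
o=robot.get_obs(); print(o); print(robot.tip_reach)
for n in("scene","top"):
    cv2.imwrite(f"pics/{n}0.png",robot.camera(n)); c=robot.calibration(n); print(n,c, 'pos',-np.array(c['R']).T@np.array(c['t']))
E
```

```text
{'time': 0.0, 'q': array([-1.32646852e+00,  5.28485780e-01,  1.43387782e+00, -2.33441705e-05,
        1.18137292e+00, -1.78503630e-01]), 'joint_velocities': array([-0.00012701, -0.00075331,  0.00061865,  0.00067767,  0.00188153,
       -0.00119638]), 'joint_torque': array([-6.31538915e-04, -4.40046787e+01, -1.76592153e+01,  6.33846782e-02,
        5.80563443e-02, -1.47754113e-04]), 'position': array([ 0.25631386, -0.56926568,  0.23256733]), 'tool_rot': array([ 9.77733320e-01,  2.09848532e-01, -4.60607948e-05, -1.07099841e-03]), 'ft_force': array([ 0.85981598, -0.36643061, -0.57469289]), 'moment': array([-0.01042227,  0.00159048,  0.00122545]), 'grip_force': 0.0, 'grip_width': 0.0868765788123297}
0.011
scene {'fx': 392.3206387822098, 'fy': 392.3206387822098, 'cx': 320.1766909021328, 'cy': 195.11713120905395, 'dist_coeffs': array([-0.09595786,  0.        ,  0.        ,  0.        ,  0.        ]), 'R': array([[-0.70129159, -0.71275207,  0.01321365],
       [-0.46835936,  0.44669629, -0.76230042],
       [ 0.53742871, -0.54078361, -0.64708845]]), 't': array([0.38375364, 0.30329142, 1.09743731])} pos [-0.17862174  0.73151816  0.9362674 ]
top {'fx': 373.4785614923308, 'fy': 373.4785614923308, 'cx': 324.1306686907962, 'cy': 201.93352630032774, 'dist_coeffs': array([-0.00949648,  0.        ,  0.        ,  0.        ,  0.        ]), 'R': array([[ 0.02935205, -0.99953274, -0.00853004],
       [-0.99352911, -0.0282369 , -0.11001171],
       [ 0.10971945,  0.01170391, -0.99389369]]), 't': array([0.04744117, 0.49280685, 1.03709527])} pos [0.37443594 0.04919627 1.08538164]
```

View pics/scene0.png

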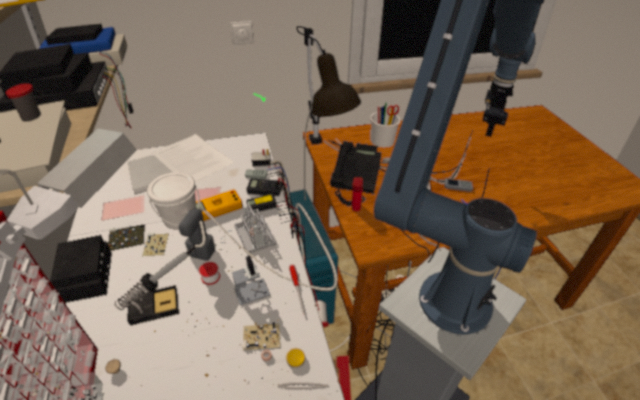

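View pics/top0.png

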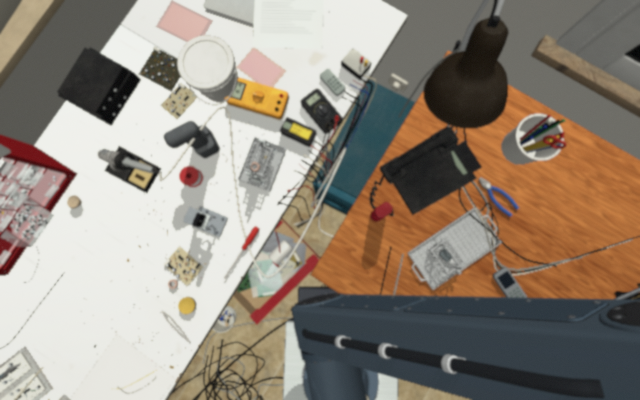

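The top view shows the cradle near (262,165), the bracket with lifter near (208,220), the screwdriver near (243,252), the red can at (382,211) and the tray with the drained basket near (453,248). I'll view enlarged crops next.

```bash
python3 - <<'E'
import cv2, numpy as np
t=cv2.imread('pics/top0.png'); s=cv2.imread('pics/scene0.png')
def up(im,x0,y0,x1,y1,k): return cv2.resize(im[y0:y1,x0:x1],None,fx=k,fy=k,interpolation=cv2.INTER_CUBIC)
a=up(t,180,125,300,265,4); b=up(t,395,195,515,300,3)
# left: cradle+bracket 480x560 ; right: tray 360x315
im=np.zeros((560,800,3),np.uint8); im[:,:480]=a; im[:315,480:]=b[:,20:340]
cv2.imwrite('pics/c1.png',im)
c=up(s,190,190,320,320,4.6)
cv2.imwrite('pics/c2.png',c)
E
```

```text
(no output)
```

View pics/c1.png

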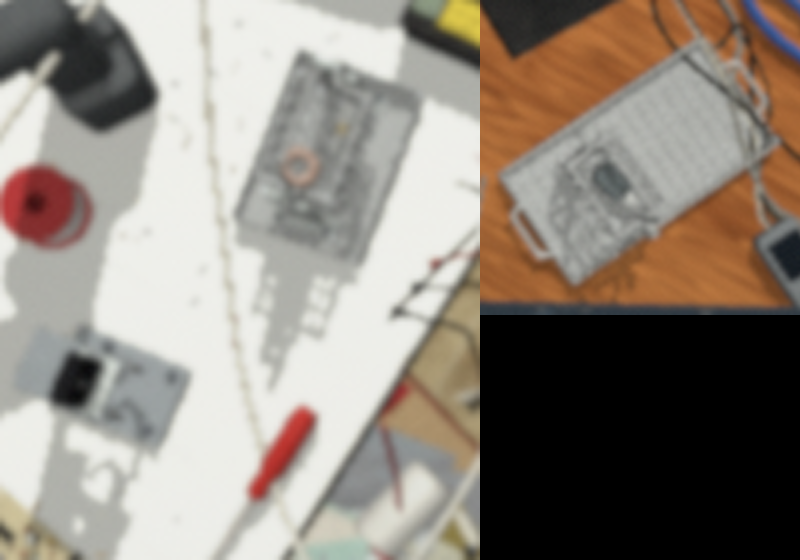

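View pics/c2.png

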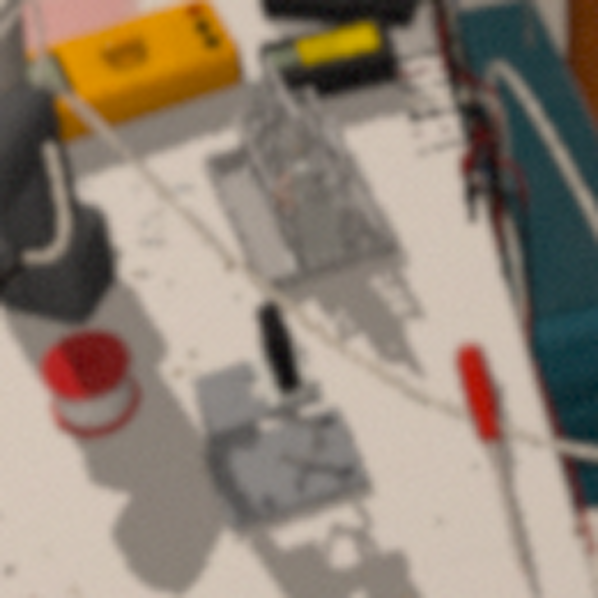

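The crops show the pan's corners in c1 at about (300,52), (420,95), (360,265) and (237,218), with the black handle at c1 (78,378) and c2 (278,347). The bracket post is to the left of the handle, so bracket +x is roughly world +y. The gun is "behind" the cradle and lies to the left, so cradle -x points right. Next I'll measure with masks.

```bash
cat > h.py <<'E'
import cv2, numpy as np
from rig import robot
C={n:robot.calibration(n) for n in("scene","top")}
def K(c): return np.array([[c['fx'],0,c['cx']],[0,c['fy'],c['cy']],[0,0,1]])
def ray(n,p):
    c=C[n]; u=cv2.undistortPoints(np.array([[p]],float),K(c),c['dist_coeffs'])[0,0]
    R=np.array(c['R']); return -R.T@c['t'], R.T@np.array([u[0],u[1],1])
def plane(n,p,z):
    o,d=ray(n,p); return o+d*(z-o[2])/d[2]
def tri(pt,ps):
    A=[];b=[]
    for n,p in(("top",pt),("scene",ps)):
        o,d=ray(n,p); d=d/np.linalg.norm(d); P=np.eye(3)-np.outer(d,d); A.append(P); b.append(P@o)
    return np.linalg.lstsq(np.vstack(A),np.hstack(b),rcond=None)[0]
def proj(n,X):
    c=C[n]; return cv2.projectPoints(np.atleast_2d(X).astype(float),cv2.Rodrigues(np.array(c['R']))[0],np.array(c['t']),K(c),c['dist_coeffs'])[0][:,0]
def cc(mask,x0,y0,x1,y1):
    m=np.zeros_like(mask); m[y0:y1,x0:x1]=mask[y0:y1,x0:x1]
    k,l,s,cen=cv2.connectedComponentsWithStats(m.astype(np.uint8)); i=1+np.argmax(s[1:,4]); return cen[i],s[i],l==i
E
python3 - <<'E'
from h import *
np.set_printoptions(precision=4,suppress=True)
t=cv2.imread('pics/top0.png'); s=cv2.imread('pics/scene0.png')
pt,st,mt=cc(t.max(2)<75,188,208,212,235); ps,ss,ms=cc(s.max(2)<75,240,250,262,282)
print('handle',pt,st,ps,ss,tri(pt,ps))
u=lambda x,y:(180+(x+.5)/4-.5,125+(y+.5)/4-.5)
pan=[plane('top',u(*p),.014) for p in((300,52),(420,97),(360,265),(237,218))]
pan=np.array(pan);print('pan',pan,pan.mean(0),[np.linalg.norm(pan[i]-pan[(i+1)%4]) for i in range(4)])
v=lambda x,y:(190+(x+.5)/4.6-.5,190+(y+.5)/4.6-.5)
print('pan scene',[plane('scene',v(*p),.014) for p in((207,158),(290,288),(403,255))])
print('base top',[plane('top',u(*p),.008) for p in((190,375),(155,452))])
print('base scene',[plane('scene',v(*p),.008) for p in((343,405),(370,490),(240,527))])
w=lambda x,y:(395+(x-480+20+.5)/3-.5,195+(y+.5)/3-.5)
tr=np.array([plane('top',w(*p),.012) for p in((501,178),(702,42),(778,142),(577,283))])
print('tray',tr,tr.mean(0),[np.linalg.norm(tr[i]-tr[(i+1)%4]) for i in range(4)])
h=cv2.cvtColor(t,cv2.COLOR_BGR2HSV); 
for p in((208,228),(190,215),(186,240),(250,200),(225,222)): print(p,t[p[1],p[0]])
E
```

```text
handle [198.4854 219.9417] [193 214  12  13 103] [250.3289 265.6974] [247 257   8  18  76] [0.4243 0.386  0.1163]
pan [[0.6776 0.2723 0.014 ]
 [0.6461 0.1824 0.014 ]
 [0.5205 0.2208 0.014 ]
 [0.5525 0.3121 0.014 ]] [0.5992 0.2469 0.014 ] [np.float64(0.09531753496235484), np.float64(0.13134848235324711), np.float64(0.09673163683345457), np.float64(0.13129096404046317)]
pan scene [array([0.6787, 0.2725, 0.014 ]), array([0.5368, 0.3047, 0.014 ]), array([0.5073, 0.2301, 0.014 ])]
base top [array([0.4375, 0.3414, 0.008 ]), array([0.3813, 0.3635, 0.008 ])]
base scene [array([0.4388, 0.3377, 0.008 ]), array([0.3764, 0.3664, 0.008 ]), array([0.4095, 0.4403, 0.008 ])]
tray [[ 0.3508 -0.1819  0.012 ]
 [ 0.4858 -0.3741  0.012 ]
 [ 0.3923 -0.4449  0.012 ]
 [ 0.2551 -0.2537  0.012 ]] [ 0.371  -0.3137  0.012 ] [np.float64(0.2348425195093825), np.float64(0.11730922355523189), np.float64(0.23532792260077284), np.float64(0.11959049815548992)]
(208, 228) [111 112 110]
(190, 215) [162 162 155]
(186, 240) [233 238 238]
(250, 200) [171 176 175]
(225, 222) [151 153 150]
```

```bash
cat >> h.py <<'E'
def psi(o): 
    x,y,z,w=o['tool_rot']; return np.degrees(np.arctan2(2*(x*y+z*w),1-2*(y*y+z*z)))
def rows(p,a,q,b,n,r=2):
    """n equal rows, straight in world, from pos p yaw a to q,b (deg); tool down"""
    p=np.array(p,float);q=np.array(q,float);da=(b-a)/n;out=[]
    for i in range(n):
        t=np.radians(a+i*da); d=(q-p)/n
        out.append([d[0]*np.cos(t)+d[1]*np.sin(t), d[0]*np.sin(t)-d[1]*np.cos(t), -d[2]])
    o=np.round(np.array(out)/.04,r); rz=round(-da/4,3)
    if np.abs(o).max()>1 or abs(rz)>1: print("TOO FAST")
    print(n,'rows rz',rz); print(o.tolist() if abs(da)>1e-6 else o[0].tolist())
def to(q,b,n,r=2):
    o=robot.get_obs(); rows(o['position'],psi(o),q,b,n,r)
E
python3 - <<'E'
from h import *
np.set_printoptions(precision=4,suppress=True)
print('lamp',tri((467,92),(333,92)),tri((382,211),(357,180)),psi(robot.get_obs()))
print('tray in scene',proj('scene',[.371,-.314,.01]))
E
```

```text
lamp [ 0.7155 -0.2379  0.3075] [ 0.4618 -0.088   0.1288] 24.223706954294197
tray in scene [[413.0382 190.2122]]
```

jog_arm(
  motion=[0.9,-0.8,-0.3,0,0,-1,-1,0.9,-0.8,-0.3,0,0,-1,-1,0.9,-0.6,-0.3,0,0,-1,-1,0.9,0,-0.3,0,0,-1,-1,0.9,0,0,0,0,-1,-1,0.9,0,0,0,0,-1,-1,0.9,0,0,0,0,-1,-1,0.9,0,0,0,0,-1,-1,0.9,0,0,0,0,-1,-1,0.9,0,0,0,0,-1,-1,0.9,0,0,0,0,-1,-1,0.9,0,0,0,0,-1,-1],
)

```text
time: 1.6
position: [0.5059, -0.1881, 0.2811]
tool_rot: [0.807, 0.59, -0.0, -0.0]
ft_force: [1.0, -0.2, 0.3]
grip_width: 0.0871
grip_force: 0.0
```

jog_arm(
  motion=[0.9,0,0,0,0,-1,-1,0.9,0,0,0,0,-1,-1,0.9,0,0,0,0,-1,-1,0.9,0,0,0,0,-1,-1,0.9,0,0,0,0,-1,-1,0.9,0,0,0,0,-1,-1,0.9,0,0,0,0,-1,-1,0.9,0,0,0,0,-1,-1,0.9,0,0,0,0,-1,-1,0.9,0,0,0,0,-1,-1,0.9,0,0,0,0,-1,-1,0.9,0,0,0,0,-1,-1],
)

```text
time: 3.1
position: [0.4741, 0.2301, 0.2811]
tool_rot: [0.497, 0.868, -0.0, -0.0]
ft_force: [0.9, 0.3, 0.9]
grip_width: 0.0868
grip_force: 0.0
```

```bash
python3 - <<'E'
from h import *
o=robot.get_obs();print(o['position'],psi(o),o['time'])
to((.4243,.386,.20),156.3,10)
t=robot.camera('top'); s=robot.camera('scene'); cv2.imwrite('pics/t1.png',t); cv2.imwrite('pics/s1.png',s)
def ax(yaw): a=np.radians(yaw); return np.array([[np.cos(a),-np.sin(a),0],[np.sin(a),np.cos(a),0],[0,0,1]])
def crop(n,im,x0,y0,w,h,k,segs):
    c=cv2.resize(im[y0:y0+h,x0:x0+w],None,fx=k,fy=k,interpolation=cv2.INTER_CUBIC)
    for P,col in segs:
        q=(proj(n,P)-[x0,y0]+.5)*k
        for a in q: cv2.circle(c,tuple(int(v) for v in a),2,col,-1)
    return c
c0=np.array([.599,.247,0]); R=ax(71.5)
L=lambda pts,c,R:np.array(pts)@R.T+c
bar=L([[0,-.031,.118],[0,.031,.118]],c0,R); wall=L([[.0095,y,.09] for y in(-.0485,.0485)],c0,R); wallneg=L([[-.0095,y,.09] for y in(-.0485,.0485)],c0,R)
pins=L([[0,-.058,.066],[0,.058,.066]],c0,R)
pan=L([[a*.05,b*.068,.014] for a in(-1,1) for b in(-1,1)],c0,R)
segs=[(bar,(0,0,255)),(wall,(0,255,0)),(wallneg,(255,0,255)),(pins,(255,0,0)),(pan,(0,255,255))]
A=crop('top',t,233,130,60,66,6,segs); B=crop('scene',s,225,195,60,66,6,segs)
W=crop('top',t,405,205,100,90,4,[]); im=np.zeros((396+200,800,3),np.uint8)
im[:396,:360]=A; im[:396,400:760]=B; cv2.imwrite('pics/c3.png',im[:396])
W2=crop('top',t,400,200,105,95,5,[]);V2=crop('scene',s,375,160,75,70,4,[])
im=np.zeros((475,830,3),np.uint8); im[:,:525]=W2; im[:280,530:830]=V2; cv2.imwrite('pics/c4.png',im[:,:800])
E
```

```text
[0.47407916 0.23013978 0.28114603] 120.35498591789651 3.1
10 rows rz -0.899
[[0.4, 0.09, 0.2], [0.39, 0.11, 0.2], [0.38, 0.14, 0.2], [0.38, 0.16, 0.2], [0.36, 0.19, 0.2], [0.35, 0.21, 0.2], [0.34, 0.23, 0.2], [0.32, 0.25, 0.2], [0.31, 0.27, 0.2], [0.29, 0.29, 0.2]]
```

View pics/c3.png

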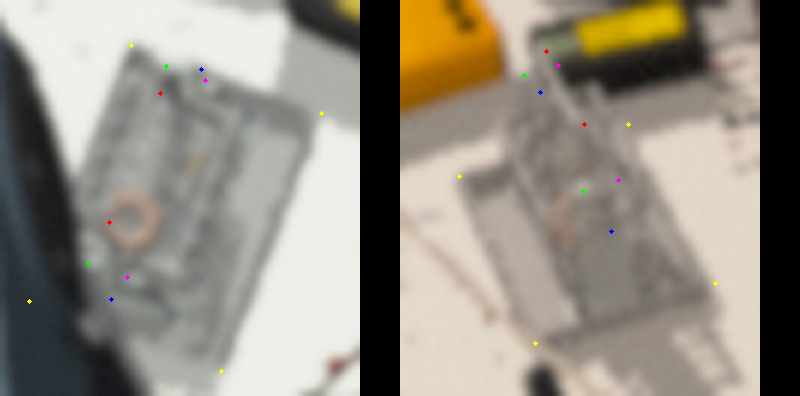

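View pics/c4.png

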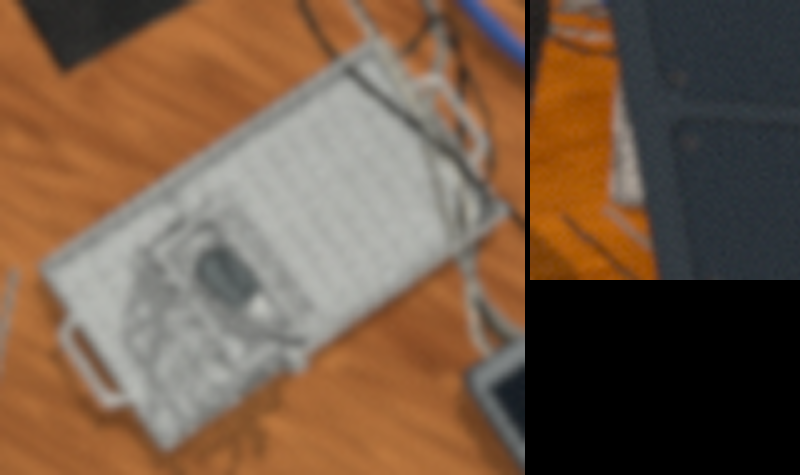

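Green dots (wall at +x) fall on the bright wall ends in the scene crop at (583,190), and the red dots fall on the bail bar, so the cradle pose holds. The tray crop shows the drained basket around (220,310), which I'll measure later. Now I'll approach the lifter.

jog_arm(
  motion=[0.4,0.09,0.2,0,0,-0.9,-1,0.39,0.11,0.2,0,0,-0.9,-1,0.38,0.14,0.2,0,0,-0.9,-1,0.38,0.16,0.2,0,0,-0.9,-1,0.36,0.19,0.2,0,0,-0.9,-1,0.35,0.21,0.2,0,0,-0.9,-1,0.34,0.23,0.2,0,0,-0.9,-1,0.32,0.25,0.2,0,0,-0.9,-1,0.31,0.27,0.2,0,0,-0.9,-1,0.29,0.29,0.2,0,0,-0.9,-1,0,0,0,0,0,0,-1,0,0,0,0,0,0,-1],
)

```text
time: 4.7
position: [0.4255, 0.3848, 0.2016]
tool_rot: [0.206, 0.979, -0.0, 0.0]
ft_force: [0.4, 0.4, 0.0]
grip_width: 0.0871
grip_force: 0.0
```

```bash
python3 - <<'E'
from h import *
o=robot.get_obs();print(o['position'],psi(o),o['time'],o['ft_force'])
to((.4243,.386,.112),156.3,8,3)
E
```

```text
[0.42549325 0.38483156 0.20157374] 156.23552050857552 4.7 [0.36351669 0.36983021 0.00174129]
8 rows rz -0.002
[[0.005, 0.002, 0.28], [0.005, 0.002, 0.28], [0.005, 0.002, 0.28], [0.005, 0.002, 0.28], [0.005, 0.002, 0.28], [0.005, 0.002, 0.28], [0.005, 0.002, 0.28], [0.005, 0.002, 0.28]]
```

jog_arm(
  motion=[0,0,0.28,0,0,0,-1,0,0,0.28,0,0,0,-1,0,0,0.28,0,0,0,-1,0,0,0.28,0,0,0,-1,0,0,0.28,0,0,0,-1,0.02,0,0.28,0,0,0,-1,0.02,0.02,0.28,0,0,0,-1,0,0,0.28,0,0,0,-1,0,0,0,0,0,0,0.4,0,0,0,0,0,0,0.4,0,0,0,0,0,0,0.4,0,0,0,0,0,0,0.4],
  grip_force=5,
)

```text
time: 6.2
position: [0.4245, 0.3864, 0.1124]
tool_rot: [0.206, 0.979, 0.0, 0.0]
ft_force: [-0.3, -0.1, -0.2]
grip_width: 0.0549
grip_force: 0.0
```

jog_arm(
  motion=[0,0,0,0,0,0,1,0,0,0,0,0,0,1,0,0,0,0,0,0,1,0,0,0,0,0,0,1,0,0,0,0,0,0,1,0,0,0,0,0,0,1],
  grip_force=5,
)

```text
time: 6.95
position: [0.4241, 0.3862, 0.1119]
tool_rot: [0.206, 0.979, -0.0, -0.0]
ft_force: [-0.6, -0.4, 0.9]
grip_width: 0.0138
grip_force: 5.0
```

```bash
python3 - <<'E'
from h import *
o=robot.get_obs();print(o['position'],psi(o),o['time'],o['ft_force'],o['moment'],o['grip_width'])
t=robot.camera('top'); s=robot.camera('scene'); cv2.imwrite('pics/t2.png',t); cv2.imwrite('pics/s2.png',s)
A=cv2.resize(s[225:315,205:305],None,fx=5,fy=5,interpolation=cv2.INTER_CUBIC)
cv2.imwrite('pics/c5.png',A)
E
```

```text
[0.42414843 0.38621336 0.11192726] 156.22869406955007 6.95 [-0.63352811 -0.35256295  0.92022396] [ 0.00876658 -0.10900716  0.00099895] 0.013829056622896829
```

View pics/c5.png

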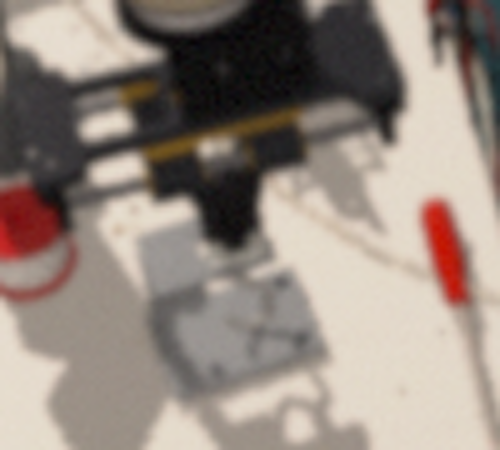

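The crop shows the fingers holding the handle at (230,210), with the stem in the fork slot and the slot opening to the lower right (-x). Now I'll firm the grip, raise it 6 mm and draw out along -x.

jog_arm(
  motion=[0,0,0,0,0,0,1,0,0,0,0,0,0,1,0,0,-0.05,0,0,0,1,0,0,-0.05,0,0,0,1,0,0,-0.05,0,0,0,1,0,0,0,0,0,0,1,0,-0.15,0,0,0,0,1,0,-0.2,0,0,0,0,1,0,-0.25,0,0,0,0,1,0,-0.25,0,0,0,0,1,0,-0.25,0,0,0,0,1,0,-0.2,0,0,0,0,1],
  grip_force=40,
)

```text
time: 8.55
position: [0.4029, 0.338, 0.118]
tool_rot: [0.206, 0.979, -0.0, -0.0]
ft_force: [0.3, 0.0, -1.8]
grip_width: 0.0139
grip_force: 40.0
```

```bash
python3 - <<'E'
from h import *
o=robot.get_obs();print(o['position'],psi(o),o['time'],o['ft_force'],o['moment'],o['grip_width'])
E
```

```text
[0.40293467 0.33795102 0.11799865] 156.20713263379383 8.55 [ 0.33687083  0.00227123 -1.84859277] [ 0.09525492 -0.13497307 -0.01204969] 0.013911497573087944
```

```bash
python3 - <<'E'
from h import *
rows((.4029,.338,.118),156.2,(.4029,.338,.258),156.2,5)
rows((.4029,.338,.258),156.2,(.580,.190,.258),161.5,10)
rows((.580,.190,.258),161.5,(.580,.190,.175),161.5,6)
E
```

```text
5 rows rz -0.0
[0.0, 0.0, -0.7]
10 rows rz -0.133
[[-0.55, -0.16, -0.0], [-0.55, -0.16, -0.0], [-0.55, -0.17, -0.0], [-0.55, -0.18, -0.0], [-0.55, -0.18, -0.0], [-0.55, -0.19, -0.0], [-0.54, -0.19, -0.0], [-0.54, -0.2, -0.0], [-0.54, -0.2, -0.0], [-0.54, -0.21, -0.0]]
6 rows rz -0.0
[0.0, 0.0, 0.35]
```

jog_arm(
  motion=[0,0,-0.5,0,0,0,1,0,0,-0.8,0,0,0,1,0,0,-0.8,0,0,0,1,0,0,-0.8,0,0,0,1,0,0,-0.6,0,0,0,1,-0.55,-0.16,0,0,0,-0.13,1,-0.55,-0.16,0,0,0,-0.13,1,-0.55,-0.17,0,0,0,-0.13,1,-0.55,-0.18,0,0,0,-0.13,1,-0.55,-0.18,0,0,0,-0.13,1,-0.55,-0.19,0,0,0,-0.13,1,-0.54,-0.19,0,0,0,-0.13,1],
)

```text
time: 10.05
position: [0.5271, 0.2342, 0.2577]
tool_rot: [0.175, 0.985, -0.0, -0.0]
ft_force: [-0.6, -0.4, -1.2]
grip_width: 0.014
grip_force: 40.0
```

jog_arm(
  motion=[-0.54,-0.2,0,0,0,-0.13,1,-0.54,-0.2,0,0,0,-0.13,1,-0.54,-0.21,0,0,0,-0.13,1,0,0,0,0,0,0,1,0,0,0.2,0,0,0,1,0,0,0.4,0,0,0,1,0,0,0.4,0,0,0,1,0,0,0.4,0,0,0,1,0,0,0.4,0,0,0,1,0,0,0.2,0,0,0,1,0,0,0,0,0,0,1,0,0,0,0,0,0,1],
)

```text
time: 11.55
position: [0.5803, 0.1904, 0.1784]
tool_rot: [0.161, 0.987, 0.0, 0.001]
ft_force: [0.1, 0.2, -1.5]
grip_width: 0.0136
grip_force: 40.0
```

```bash
python3 - <<'E'
from h import *
o=robot.get_obs();print(o['position'],psi(o),o['time'],o['ft_force'],o['moment'],o['grip_width'])
t=robot.camera('top'); s=robot.camera('scene'); cv2.imwrite('pics/t3.png',t); cv2.imwrite('pics/s3.png',s)
p=proj('scene',o['position'])[0];q=proj('top',o['position'])[0];print(p,q)
c0=np.array([.599,.247,0]);a=np.radians(71.5)
bar=np.array([[.599+.031*np.sin(a)*k,.247-.031*np.cos(a)*k,.118] for k in(-1,1)])
x0,y0=210,180
A=cv2.resize(s[y0:y0+90,x0:x0+95],None,fx=6,fy=6,interpolation=cv2.INTER_CUBIC)
for b in (proj('scene',bar)-[x0,y0]+.5)*6: cv2.circle(A,tuple(int(v) for v in b),3,(0,0,255),1)
cv2.imwrite('pics/c6.png',A)
to((.599,.247,.175),161.5,10,3)
E
```

```text
[0.58030734 0.19035728 0.17842988] 161.421124203013 11.55 [ 0.14882848  0.22731459 -1.48369644] [ 0.08193233 -0.12545269  0.04598261] 0.013611365322124524
[268.69761632 188.7085988 ] [272.77777187 158.06926656]
10 rows rz -0.002
[[0.001, 0.149, 0.009], [0.001, 0.149, 0.009], [0.001, 0.149, 0.009], [0.001, 0.149, 0.009], [0.001, 0.149, 0.009], [0.001, 0.149, 0.009], [0.001, 0.149, 0.009], [0.001, 0.149, 0.009], [0.001, 0.149, 0.009], [0.001, 0.149, 0.009]]
```

View pics/c6.png

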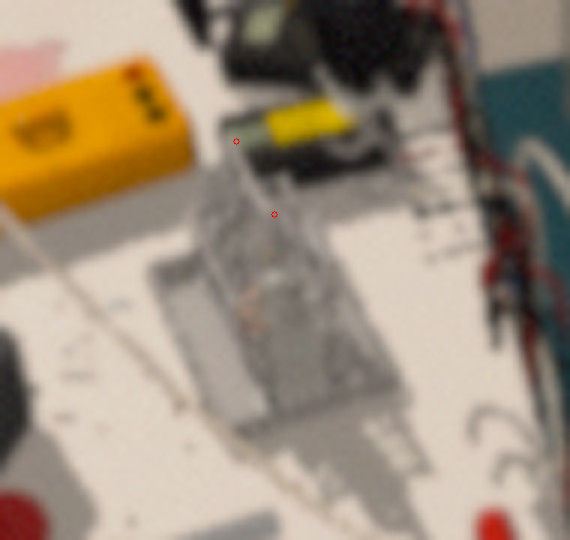

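The bright bail bar from (240,145) to (275,205) lies between the projected circles, so the bar position is confirmed. I'll go in along +x with the bar at mid-mouth.

jog_arm(
  motion=[0,0,0.08,0,0,0,1,0,0.15,0,0,0,0,1,0,0.15,0,0,0,0,1,0,0.15,0,0,0,0,1,0,0.15,0,0,0,0,1,0,0.15,0,0,0,0,1,0,0.15,0,0,0,0,1,0,0.15,0,0,0,0,1,0,0.15,0,0,0,0,1,0,0.15,0,0,0,0,1,0,0.14,0,0,0,0,1,0,0,0,0,0,0,1],
)

```text
time: 13.15
position: [0.5989, 0.2472, 0.1747]
tool_rot: [0.161, 0.987, 0.0, 0.0]
ft_force: [-0.3, 0.3, -1.1]
grip_width: 0.0139
grip_force: 40.0
```

```bash
python3 - <<'E'
from h import *
o=robot.get_obs();print(o['position'],psi(o),o['time'],o['ft_force'],o['moment'],o['grip_width'])
to((.599,.247,.190),161.5,1,3)
E
```

```text
[0.59886714 0.24724194 0.17473532] 161.45625276566633 13.15 [-0.28212024  0.32223966 -1.07889469] [ 0.08038825 -0.12321498  0.02095227] 0.01385653070267311
1 rows rz -0.011
[[-0.005, -0.005, -0.382]]
```

jog_arm(
  motion=[0,0,-0.07,0,0,0,1,0,0,-0.07,0,0,0,1,0,0,-0.07,0,0,0,1,0,0,-0.07,0,0,0,1,0,0,-0.07,0,0,0,1,0,0,-0.04,0,0,0,1,0,0,-0.03,0,0,0,1,0,0,-0.03,0,0,0,1,0,0,-0.03,0,0,0,1,0,0,-0.03,0,0,0,1,0,0,0,0,0,0,1,0,0,0,0,0,0,1],
)

```text
time: 14.65
position: [0.5987, 0.2468, 0.195]
tool_rot: [0.161, 0.987, -0.0, -0.0]
ft_force: [-0.6, -0.4, -2.0]
grip_width: 0.0139
grip_force: 40.0
```

```bash
python3 - <<'E'
from h import *
o=robot.get_obs();print(o['position'],psi(o),o['time'],o['ft_force'],o['moment'],o['grip_width'])
E
```

```text
[0.59865703 0.24679936 0.19501883] 161.4259149285716 14.65 [-0.55052259 -0.38427408 -2.02307698] [ 0.09941102 -0.10740963 -0.01854711] 0.013858018324111593
```

jog_arm(
  motion=[0,0,-0.03,0,0,0,1,0,0,-0.03,0,0,0,1,0,0,-0.03,0,0,0,1,0,0,-0.03,0,0,0,1,0,0,0,0,0,0,1,0,0,0,0,0,0,1],
)

```text
time: 15.4
position: [0.5987, 0.2468, 0.1999]
tool_rot: [0.161, 0.987, 0.0, -0.0]
ft_force: [-0.8, -0.2, -3.3]
grip_width: 0.014
grip_force: 40.0
```

```bash
python3 - <<'E'
from h import *
o=robot.get_obs();print(o['position'],psi(o),o['time'],o['ft_force'],o['moment'],o['grip_width'])
t=robot.camera('top'); s=robot.camera('scene'); cv2.imwrite('pics/t4.png',t); cv2.imwrite('pics/s4.png',s)
E
```

```text
[0.59871689 0.24680086 0.19994676] 161.42282051694824 15.4 [-0.79673373 -0.19850112 -3.25289053] [ 0.04106608 -0.1222121  -0.01134434] 0.013961952144425289
```

jog_arm(
  motion=[0,0,-0.03,0,0,0,1,0,0,-0.04,0,0,0,1,0,0,-0.04,0,0,0,1,0,0,-0.03,0,0,0,1,0,0,0,0,0,0,1,0,0,0,0,0,0,1],
)

```text
time: 16.25
position: [0.5987, 0.2468, 0.2055]
tool_rot: [0.161, 0.987, -0.0, -0.0]
ft_force: [1.3, 0.5, -4.3]
grip_width: 0.0139
grip_force: 40.0
```

jog_arm(
  motion=[0,-0.03,0,0,0,0,1,0,-0.05,0,0,0,0,1,0,-0.05,0,0,0,0,1,0,-0.05,0,0,0,0,1,0,-0.05,0,0,0,0,1,0,-0.05,0,0,0,0,1,0,-0.05,0,0,0,0,1,0,-0.05,0,0,0,0,1,0,-0.05,0,0,0,0,1,0,-0.05,0,0,0,0,1,0,-0.03,0,0,0,0,1,0,0,0,0,0,0,1],
)

```text
time: 17.75
position: [0.5922, 0.2274, 0.2056]
tool_rot: [0.161, 0.987, -0.0, -0.0]
ft_force: [0.4, 0.5, -3.7]
grip_width: 0.0137
grip_force: 40.0
```

```bash
python3 - <<'E'
from h import *
o=robot.get_obs();print(o['position'],psi(o),o['time'],o['ft_force'],o['moment'],o['grip_width'])
E
```

```text
[0.59223434 0.22737724 0.20555223] 161.4186106453382 17.75 [ 0.43863421  0.47113421 -3.68632266] [ 0.06789326 -0.10334442 -0.03330499] 0.013719459834453475
```

jog_arm(
  motion=[0,0,-0.08,0,0,0,1,0,0,-0.15,0,0,0,1,0,0,-0.25,0,0,0,1,0,0,-0.35,0,0,0,1,0,0,-0.4,0,0,0,1,0,0,-0.4,0,0,0,1,0,0,-0.4,0,0,0,1,0,0,-0.35,0,0,0,1,0,0,-0.3,0,0,0,1,0,0,-0.2,0,0,0,1,0,0,-0.1,0,0,0,1,0,0,0,0,0,0,1],
)

```text
time: 19.25
position: [0.5922, 0.2274, 0.3247]
tool_rot: [0.161, 0.987, -0.0, -0.0]
ft_force: [-0.3, 0.0, -2.4]
grip_width: 0.0136
grip_force: 40.0
```

```bash
python3 - <<'E'
from h import *
o=robot.get_obs();print(o['position'],psi(o),o['time'],o['ft_force'],o['moment'],o['grip_width'])
t=robot.camera('top'); s=robot.camera('scene'); cv2.imwrite('pics/t5.png',t); cv2.imwrite('pics/s5.png',s)
print(proj('scene',[[.32,-.24,.03],[.371,-.314,0]]))
A=cv2.resize(t[200:300,395:505],None,fx=5,fy=5,interpolation=cv2.INTER_CUBIC)
im=np.zeros((500,800,3),np.uint8); im[:,:550]=A
im[:500,550:800]=cv2.resize(s[150:250,380:430],None,fx=5,fy=5,interpolation=cv2.INTER_CUBIC)
cv2.imwrite('pics/c7.png',im)
E
```

```text
[0.59223927 0.22744973 0.32471447] 161.4229136471618 19.25 [-0.3331649   0.01723025 -2.39820449] [ 0.06811276 -0.09735016  0.00049866] 0.013642149506363267
[[413.71211805 201.71678021]
 [412.59911599 192.26166867]]
```

View pics/c7.png

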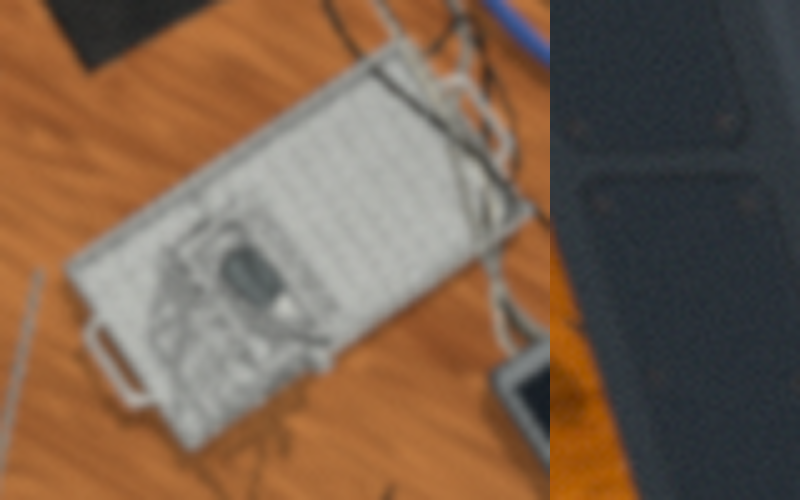

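The crop shows the drained basket with a bright pin collar near (322,360) and the opposite pin end near (213,197); the arm hides the tray in the scene view. I'll work out the pose, and check that the wet basket hangs on the lifter by finding the copper coil.

```bash
python3 - <<'E'
from h import *
np.set_printoptions(precision=4,suppress=True)
t=cv2.imread('pics/t5.png'); s=cv2.imread('pics/s5.png')
p5=[.592,.2274,.17]; 
def cop(im,n):
    p=proj(n,p5)[0].astype(int); h=im.astype(int); m=(h[...,2]-h[...,0]>22)&(h[...,2]<235)
    return p,cc(m,p[0]-16,p[1]-16,p[0]+16,p[1]+16)[:2]
for n,im in(('top',t),('scene',s)): print(n,cop(im,n))
try: print('coil',tri(cop(t,'top')[1][0],cop(s,'scene')[1][0]))
except Exception as e: print(e)
u=lambda x,y:(395+(x+.5)/5-.5,200+(y+.5)/5-.5)
a=plane('top',u(322,360),.042);b=plane('top',u(213,197),.042)
print('pins',a,b,np.linalg.norm(a-b),np.degrees(np.arctan2(*(b-a)[1::-1])),(a+b)/2)
tr=np.array([plane('top',u(*q),.012) for q in((67,268),(398,40),(533,210),(192,450))]);c=tr.mean(0)
ang=np.degrees(np.arctan2(*(tr[1]-tr[0]+tr[2]-tr[3])[1::-1])); print('tray',c,ang,[np.linalg.norm(tr[i]-tr[(i+1)%4]) for i in range(4)])
w=np.radians(ang); d=(a+b)/2-c; print('basket in tray', d[0]*np.cos(w)+d[1]*np.sin(w), -d[0]*np.sin(w)+d[1]*np.cos(w))
# signature of basket: local difference along the row, averaged across tray (z=.02 plane)
g=cv2.cvtColor(t,cv2.COLOR_BGR2GRAY).astype(np.float32)
xs=np.arange(-.116,.117,.003); ys=np.arange(-.05,.051,.002)
ex=np.array([np.cos(w),np.sin(w),0]);ey=np.array([-ex[1],ex[0],0])
P=np.array([[c*[1,1,0]+x*ex+y*ey+[0,0,.003] for x in xs] for y in ys]).reshape(-1,3)
q=proj('top',P).astype(np.float32).reshape(len(ys),len(xs),2)
im=cv2.remap(g,q[...,0],q[...,1],cv2.INTER_LINEAR)
print('along row mean', [(round(x*1000),int(v),int(sd)) for x,v,sd in zip(xs,im.mean(0),im.std(0))][::2])
E
```

```text
top (array([258, 153]), (array([255.4643, 158.9286]), array([253, 155,   5,   9,  28], dtype=int32)))
scene (array([256, 194]), (array([242.3779, 194.0407]), array([240, 178,   8,  32, 172], dtype=int32)))
coil [0.5945 0.2506 0.1766]
pins [ 0.3075 -0.3149  0.042 ] [ 0.3951 -0.2553  0.042 ] 0.10593228451856929 34.24508713280339 [ 0.3513 -0.2851  0.042 ]
tray [ 0.3722 -0.3125  0.012 ] -54.35326085462435 [np.float64(0.23344336926785586), np.float64(0.12166327628875022), np.float64(0.23979572057401813), np.float64(0.12223241052979264)]
basket in tray -0.034483012041744754 -0.000998547301989297
along row mean [(-116, 151, 7), (-110, 174, 8), (-104, 166, 11), (-98, 163, 16), (-92, 162, 11), (-86, 159, 13), (-80, 157, 14), (-74, 153, 14), (-68, 152, 16), (-62, 144, 14), (-56, 156, 9), (-50, 148, 15), (-44, 133, 21), (-38, 128, 22), (-32, 126, 25), (-26, 129, 31), (-20, 139, 19), (-14, 159, 4), (-8, 157, 8), (-2, 161, 7), (4, 177, 2), (10, 179, 1), (16, 175, 1), (22, 179, 1), (28, 174, 1), (34, 175, 2), (40, 177, 2), (46, 174, 2), (52, 177, 2), (58, 173, 2), (64, 175, 3), (70, 175, 2), (76, 172, 3), (82, 175, 2), (88, 169, 3), (94, 162, 13), (100, 145, 20), (106, 141, 18), (112, 134, 18)]
```

```bash
python3 - <<'E'
from h import *
t=cv2.imread('pics/t5.png')
w=np.radians(-54.8);ex=np.array([np.cos(w),np.sin(w),0]);ey=np.array([-ex[1],ex[0],0]);c=np.array([.3716,-.313,0])
b=c-.037*ex-.001*ey+[0,0,.003]
x0,y0,k=420,232,8
A=cv2.resize(t[y0:y0+62,x0:x0+50],None,fx=k,fy=k,interpolation=cv2.INTER_CUBIC); A=cv2.convertScaleAbs(A,alpha=1.5,beta=-70); B=A.copy()
def dots(L,col):
    for X in L:
        q=(proj('top',b+X[0]*ex+X[1]*ey+[0,0,X[2]])[0]-[x0,y0]+.5)*k; cv2.circle(A,tuple(int(v) for v in q),3,col,-1)
        print(col,X,q.round())
dots([(i*.028,j*.04,.042) for i in(-1,1) for j in(-1,1)],(0,0,255))
dots([(0,-.031,.088),(0,.031,.088)],(0,255,0))
dots([(0,-.058,.036),(0,.058,.036)],(255,0,0))
dots([(i*.028,j*.04,0) for i in(-1,1) for j in(-1,1)],(0,255,255))
cv2.imwrite('pics/c8.png',np.hstack([A,B]))
print(robot.get_obs()['ft_force'])
E
```

```text
(0, 0, 255) (-0.028, -0.04, 0.042) [227. 339.]
(0, 0, 255) (-0.028, 0.04, 0.042) [ 92. 143.]
(0, 0, 255) (0.028, -0.04, 0.042) [360. 248.]
(0, 0, 255) (0.028, 0.04, 0.042) [225.  53.]
(0, 255, 0) (0, -0.031, 0.088) [326. 279.]
(0, 255, 0) (0, 0.031, 0.088) [216. 121.]
(255, 0, 0) (0, -0.058, 0.036) [319. 336.]
(255, 0, 0) (0, 0.058, 0.036) [124.  54.]
(0, 255, 255) (-0.028, -0.04, 0) [190. 330.]
(0, 255, 255) (-0.028, 0.04, 0) [ 60. 141.]
(0, 255, 255) (0.028, -0.04, 0) [317. 242.]
(0, 255, 255) (0.028, 0.04, 0) [187.  54.]
[-0.20506637 -0.31124642 -2.91024897]
```

View pics/c8.png

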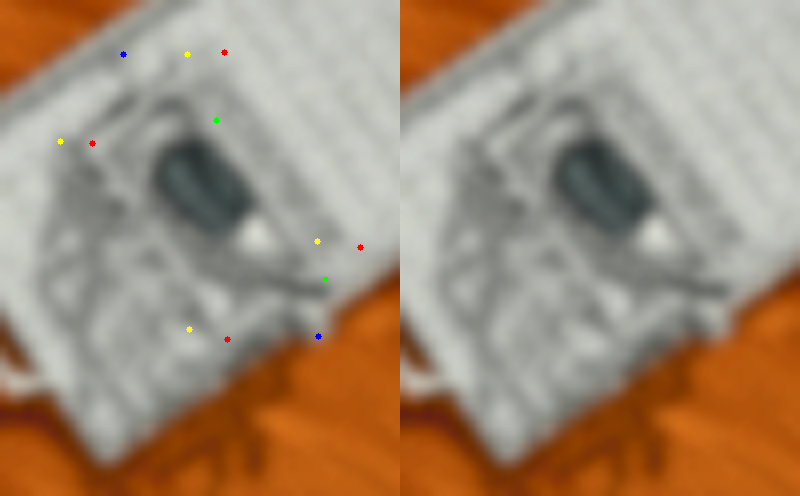

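The overlay shows the pin collars at (317,322) and (147,65), which puts the drained basket about 34 mm toward -x from the tray centre, 2 mm off the midline, yaw about -55°. Target for the wet basket origin is (0.399, -0.355). Next I'll plan a smooth carry that stays clear of the lamp.

```bash
cat >> h.py <<'E'
def emit(path,g=1):
    """path: list of (x,y,z,psi) absolute; rounding errors are carried on"""
    p=np.array(path[0][:3]);a=path[0][3];out=[]
    for X in path[1:]:
        t=np.radians(a);d=np.array(X[:3])-p
        l=np.round(np.array([d[0]*np.cos(t)+d[1]*np.sin(t),d[0]*np.sin(t)-d[1]*np.cos(t),-d[2]])/.04,2)
        rz=round(-(X[3]-a)/4,2)
        if max(abs(l).max(),abs(rz))>1: print('FAST',l,rz)
        w=l*.04; p=p+[w[0]*np.cos(t)+w[1]*np.sin(t),w[0]*np.sin(t)-w[1]*np.cos(t),-w[2]]; a-=4*rz
        out.append([float(v)+0 for v in l]+[0,0,rz,g])
    for i in range(0,len(out),12): print(str(sum(out[i:i+12],[])).replace('0.0,','0,'))
    print('end',p,a)
E
python3 - <<'E'
from h import *
o=robot.get_obs(); p=o['position']; a=psi(o)
r0,t0=np.hypot(*p[:2]),np.arctan2(p[1],p[0]); q=(.399,-.3549); r1,t1=np.hypot(*q),np.arctan2(q[1],q[0])
path=[]; n=56
for i in range(n+1):
    u=(1-np.cos(np.pi*i/n))/2; r=r0+(r1-r0)*u-.09*np.sin(np.pi*u)**2; t=t0+(t1-t0)*u
    path.append((r*np.cos(t),r*np.sin(t),p[2],a+(35-a)*u))
print([(round(r,3)) for r in [np.hypot(x[0],x[1]) for x in path[::8]]])
emit(path)
E
```

```text
[np.float64(0.634), np.float64(0.627), np.float64(0.587), np.float64(0.516), np.float64(0.493), np.float64(0.525), np.float64(0.537), np.float64(0.534)]
[-0.01, -0.01, 0, 0, 0, np.float64(0.02), 1, -0.02, -0.04, 0, 0, 0, np.float64(0.08), 1, -0.03, -0.06, 0, 0, 0, np.float64(0.12), 1, -0.05, -0.08, 0, 0, 0, np.float64(0.18), 1, -0.06, -0.11, 0, 0, 0, np.float64(0.22), 1, -0.08, -0.13, 0, 0, 0, np.float64(0.27), 1, -0.08, -0.15, 0, 0, 0, np.float64(0.31), 1, -0.09, -0.18, 0, 0, 0, np.float64(0.36), 1, -0.1, -0.21, 0, 0, 0, np.float64(0.41), 1, -0.11, -0.23, 0, 0, 0, np.float64(0.45), 1, -0.12, -0.26, 0, 0, 0, np.float64(0.49), 1, -0.12, -0.28, 0, 0, 0, np.float64(0.54), 1]
[-0.12, -0.3, 0, 0, 0, np.float64(0.57), 1, -0.13, -0.33, 0, 0, 0, np.float64(0.61), 1, -0.14, -0.35, 0, 0, 0, np.float64(0.64), 1, -0.14, -0.37, 0, 0, 0, np.float64(0.68), 1, -0.15, -0.38, 0, 0, 0, np.float64(0.71), 1, -0.15, -0.4, 0, 0, 0, np.float64(0.74), 1, -0.17, -0.41, 0, 0, 0, np.float64(0.76), 1, -0.17, -0.41, 0, 0, 0, np.float64(0.79), 1, -0.19, -0.41, 0, 0, 0, np.float64(0.81), 1, -0.21, -0.4, 0, 0, 0, np
[... 842 characters left out ...]
, 1, -0.29, 0.08, 0, 0, 0, np.float64(0.65), 1, -0.28, 0.07, 0, 0, 0, np.float64(0.61), 1, -0.26, 0.06, 0, 0, 0, np.float64(0.57), 1, -0.24, 0.06, 0, 0, 0, np.float64(0.53), 1, -0.22, 0.04, 0, 0, 0, np.float64(0.49), 1, -0.21, 0.04, 0, 0, 0, np.float64(0.45), 1, -0.19, 0.03, 0, 0, 0, np.float64(0.41), 1]
[-0.16, 0.02, 0, 0, 0, np.float64(0.36), 1, -0.15, 0.01, 0, 0, 0, np.float64(0.32), 1, -0.13, 0.02, 0, 0, 0, np.float64(0.27), 1, -0.1, 0, 0, 0, 0, np.float64(0.22), 1, -0.08, 0.01, 0, 0, 0, np.float64(0.17), 1, -0.06, 0.01, 0, 0, 0, np.float64(0.13), 1, -0.03, 0, 0, 0, 0, np.float64(0.07), 1, -0.01, 0, 0, 0, 0, np.float64(0.03), 1]
end [ 0.39914502 -0.35489721  0.32416005] 34.98105302514841
```

jog_arm(
  motion=[-0.01,-0.01,0,0,0,0.02,1,-0.02,-0.04,0,0,0,0.08,1,-0.03,-0.06,0,0,0,0.12,1,-0.05,-0.08,0,0,0,0.18,1,-0.06,-0.11,0,0,0,0.22,1,-0.08,-0.13,0,0,0,0.27,1,-0.08,-0.15,0,0,0,0.31,1,-0.09,-0.18,0,0,0,0.36,1,-0.1,-0.21,0,0,0,0.41,1,-0.11,-0.23,0,0,0,0.45,1,-0.12,-0.26,0,0,0,0.49,1,-0.12,-0.28,0,0,0,0.54,1],
)

```text
time: 20.85
position: [0.5946, 0.1492, 0.3248]
tool_rot: [0.28, 0.96, -0.0, 0.0]
ft_force: [-1.3, 0.1, -2.6]
grip_width: 0.0136
grip_force: 40.0
```

jog_arm(
  motion=[-0.12,-0.3,0,0,0,0.57,1,-0.13,-0.33,0,0,0,0.61,1,-0.14,-0.35,0,0,0,0.64,1,-0.14,-0.37,0,0,0,0.68,1,-0.15,-0.38,0,0,0,0.71,1,-0.15,-0.4,0,0,0,0.74,1,-0.17,-0.41,0,0,0,0.76,1,-0.17,-0.41,0,0,0,0.79,1,-0.19,-0.41,0,0,0,0.81,1,-0.21,-0.4,0,0,0,0.82,1,-0.22,-0.38,0,0,0,0.85,1,-0.25,-0.36,0,0,0,0.86,1],
)

```text
time: 22.35
position: [0.5147, -0.0311, 0.3248]
tool_rot: [0.559, 0.829, 0.0, 0.0]
ft_force: [0.8, 0.3, -3.8]
grip_width: 0.0133
grip_force: 40.0
```

jog_arm(
  motion=[-0.26,-0.33,0,0,0,0.87,1,-0.29,-0.3,0,0,0,0.87,1,-0.3,-0.27,0,0,0,0.89,1,-0.32,-0.21,0,0,0,0.88,1,-0.34,-0.18,0,0,0,0.89,1,-0.36,-0.13,0,0,0,0.88,1,-0.36,-0.09,0,0,0,0.88,1,-0.37,-0.05,0,0,0,0.87,1,-0.37,-0.01,0,0,0,0.86,1,-0.38,0.02,0,0,0,0.84,1,-0.37,0.04,0,0,0,0.83,1,-0.36,0.07,0,0,0,0.81,1],
)

```text
time: 23.85
position: [0.4648, -0.2069, 0.3247]
tool_rot: [0.816, 0.578, 0.0, -0.0]
ft_force: [-0.4, 0.7, -3.5]
grip_width: 0.0139
grip_force: 40.0
```

jog_arm(
  motion=[-0.36,0.08,0,0,0,0.79,1,-0.34,0.08,0,0,0,0.76,1,-0.34,0.09,0,0,0,0.74,1,-0.32,0.09,0,0,0,0.71,1,-0.31,0.09,0,0,0,0.67,1,-0.29,0.08,0,0,0,0.65,1,-0.28,0.07,0,0,0,0.61,1,-0.26,0.06,0,0,0,0.57,1,-0.24,0.06,0,0,0,0.53,1,-0.22,0.04,0,0,0,0.49,1,-0.21,0.04,0,0,0,0.45,1,-0.19,0.03,0,0,0,0.41,1],
)

```text
time: 25.35
position: [0.4198, -0.335, 0.3247]
tool_rot: [0.936, 0.351, 0.0, -0.0]
ft_force: [0.5, -0.3, -3.5]
grip_width: 0.0136
grip_force: 40.0
```

jog_arm(
  motion=[-0.16,0.02,0,0,0,0.36,1,-0.15,0.01,0,0,0,0.32,1,-0.13,0.02,0,0,0,0.27,1,-0.1,0,0,0,0,0.22,1,-0.08,0.01,0,0,0,0.17,1,-0.06,0.01,0,0,0,0.13,1,-0.03,0,0,0,0,0.07,1,-0.01,0,0,0,0,0.03,1,0,0,0,0,0,0,1,0,0,0,0,0,0,1],
)

```text
time: 26.6
position: [0.3995, -0.3548, 0.3248]
tool_rot: [0.954, 0.301, 0.0, 0.0]
ft_force: [0.2, -0.7, -3.6]
grip_width: 0.0135
grip_force: 40.0
```

```bash
python3 - <<'E'
from h import *
np.set_printoptions(precision=4,suppress=True)
for i in range(4):
    o=robot.get_obs();print(o['position'],psi(o),o['time'],o['ft_force'],o['moment'],o['grip_width'])
    t=robot.camera('top')
s=robot.camera('scene'); cv2.imwrite('pics/t6.png',t); cv2.imwrite('pics/s6.png',s)
E
```

```text
[ 0.3995 -0.3548  0.3248] 34.993135355080106 26.6 [ 0.1651 -0.703  -3.5595] [ 0.0341  0.0212 -0.0078] 0.013524032766756901
[ 0.3995 -0.3548  0.3248] 34.99316511233341 26.65 [ 0.4516  0.8354 -3.8859] [ 0.0378 -0.0092  0.026 ] 0.013744708784971027
[ 0.3995 -0.3548  0.3247] 34.99222055503244 26.7 [ 0.7587  0.1162 -3.0064] [ 0.0087 -0.0174 -0.0098] 0.013361997708118663
[ 0.3995 -0.3548  0.3247] 34.988906089347516 26.75 [ 0.109  -0.0685 -2.5351] [-0.0109 -0.0358  0.0184] 0.013880476050478176
```

jog_arm(
  motion=[0,0,0.1,0,0,0,1,0,0,0.25,0,0,0,1,0,0,0.4,0,0,0,1,0,0,0.45,0,0,0,1,0,0,0.5,0,0,0,1,0,0,0.5,0,0,0,1,0,0,0.45,0,0,0,1,0,0,0.4,0,0,0,1,0,0,0.3,0,0,0,1,0,0,0.2,0,0,0,1,0,0,0.08,0,0,0,1,0,0,0,0,0,0,1],
)

```text
time: 28.35
position: [0.3996, -0.355, 0.1797]
tool_rot: [0.954, 0.301, 0.0, 0.0]
ft_force: [0.5, 0.2, -2.5]
grip_width: 0.014
grip_force: 40.0
```

jog_arm(
  motion=[0,0,0.03,0,0,0,1,0,0,0.03,0,0,0,1,0,0,0.03,0,0,0,1,0,0,0.03,0,0,0,1,0,0,0.03,0,0,0,1,0,0,0.03,0,0,0,1,0,0,0.03,0,0,0,1,0,0,0.03,0,0,0,1,0,0,0,0,0,0,1,0,0,0,0,0,0,1],
)

```text
time: 29.6
position: [0.3995, -0.3549, 0.1701]
tool_rot: [0.954, 0.301, 0.0, 0.0]
ft_force: [-0.4, 0.5, -2.9]
grip_width: 0.0139
grip_force: 40.0
```

```bash
python3 - <<'E'
from h import *
np.set_printoptions(precision=4,suppress=True)
f=[]
for i in range(4):
    o=robot.get_obs();f.append(o['ft_force']); t=robot.camera('top')
print(o['position'],psi(o),o['time'],np.mean(f,0),o['moment'])
cv2.imwrite('pics/t7.png',t)
E
```

```text
[ 0.3995 -0.3549  0.1701] 34.986611869847124 29.75 [ 0.051  -0.1346 -2.5043] [0.0094 0.0084 0.0065]
```

jog_arm(
  motion=[0,0,0.02,0,0,0,1,0,0,0.02,0,0,0,1,0,0,0.02,0,0,0,1,0,0,0.02,0,0,0,1,0,0,0.02,0,0,0,1,0,0,0.02,0,0,0,1,0,0,0,0,0,0,1,0,0,0,0,0,0,1],
)

```text
time: 30.8
position: [0.3995, -0.3548, 0.1652]
tool_rot: [0.954, 0.301, 0.0, 0.0]
ft_force: [0.2, -1.1, -1.1]
grip_width: 0.0138
grip_force: 40.0
```

```bash
python3 - <<'E'
from h import *
np.set_printoptions(precision=4,suppress=True)
f=[]
for i in range(4):
    o=robot.get_obs();f.append(o['ft_force']); t=robot.camera('top')
print(o['position'],psi(o),o['time'],np.mean(f,0),o['moment'])
E
```

```text
[ 0.3995 -0.3549  0.1652] 34.982926073967086 30.95 [ 0.0896 -0.0156 -1.2648] [ 0.0256 -0.0741 -0.0088]
```

jog_arm(
  motion=[0,0,0.06,0,0,0,1,0,0,0.08,0,0,0,1,0,0,0.08,0,0,0,1,0,0,0.08,0,0,0,1,0,0,0.07,0,0,0,1,0,0,0.06,0,0,0,1,0,0,0,0,0,0,1,0,0,0,0,0,0,1],
)

```text
time: 32.0
position: [0.3995, -0.3549, 0.148]
tool_rot: [0.954, 0.301, 0.0, 0.0]
ft_force: [0.6, 0.5, -1.3]
grip_width: 0.0139
grip_force: 40.0
```

```bash
python3 - <<'E'
from h import *
o=robot.get_obs();print(o['position'],psi(o),o['time'],o['ft_force'],o['moment'])
E
```

```text
[ 0.39951516 -0.35491808  0.14802279] 34.98517007420432 32.0 [ 0.58383501  0.47885036 -1.33963462] [-0.02688048  0.04538153  0.01197283]
```

jog_arm(
  motion=[0,-0.05,0,0,0,0,1,0,-0.08,0,0,0,0,1,0,-0.1,0,0,0,0,1,0,-0.1,0,0,0,0,1],
)

```text
time: 32.5
position: [0.3917, -0.3436, 0.148]
tool_rot: [0.954, 0.301, -0.0, -0.0]
ft_force: [-0.6, -0.4, -0.8]
grip_width: 0.0138
grip_force: 40.0
```

```bash
python3 - <<'E'
from h import *
np.set_printoptions(precision=3,suppress=True)
for i in range(3):
    o=robot.get_obs();print(o['position'],psi(o),o['time'],o['ft_force'],o['moment']); robot.camera('top')
E
```

```text
[ 0.392 -0.344  0.148] 34.98538482704955 32.5 [-0.591 -0.442 -0.842] [ 0.018 -0.021  0.022]
[ 0.391 -0.343  0.148] 34.99141618353315 32.55 [-0.035  0.319 -1.306] [0.054 0.063 0.04 ]
[ 0.391 -0.343  0.148] 34.99155011343945 32.6 [ 0.266 -0.264 -0.898] [-0.041  0.01  -0.046]
```

Withdrawing is free of contact. I'll back off to about 36 mm and then go straight up.

jog_arm(
  motion=[0,-0.1,0,0,0,0,1,0,-0.12,0,0,0,0,1,0,-0.12,0,0,0,0,1,0,-0.12,0,0,0,0,1,0,-0.1,0,0,0,0,1,0,0,0,0,0,0,1,0,0,-0.15,0,0,0,1,0,0,-0.3,0,0,0,1,0,0,-0.5,0,0,0,1,0,0,-0.8,0,0,0,1,0,0,-0.8,0,0,0,1,0,0,-0.6,0,0,0,1],
)

```text
time: 34.15
position: [0.3794, -0.3261, 0.2764]
tool_rot: [0.954, 0.301, 0.0, 0.001]
ft_force: [-0.8, 0.0, -1.5]
grip_width: 0.0135
grip_force: 40.0
```

```bash
python3 - <<'E'
from h import *
o=robot.get_obs(); p=o['position']; a=psi(o);print(p,a,o['time'],o['ft_force'])
H=(.42415,.38621,.11193); yb=np.radians(66.25)
q=np.array(H[:2])-.055*np.array([np.cos(yb),np.sin(yb)]); zt=.28
r0,t0=np.hypot(*p[:2]),np.arctan2(p[1],p[0]); r1,t1=np.hypot(*q),np.arctan2(q[1],q[0]); n=44
path=[]
for i in range(n+1):
    s=i/n; u=s+ -np.sin(2*np.pi*s)/(2*np.pi)*.6; r=r0+(r1-r0)*u; t=t0+(t1-t0)*u
    path.append((r*np.cos(t),r*np.sin(t),p[2]+(zt-p[2])*u,a+(156.23-a)*u))
emit([tuple(float(v) for v in x) for x in path])
E
```

```text
[ 0.37938104 -0.32607792  0.27641137] 34.98489334898341 34.15 [-0.75917163  0.0397598  -1.51486565]
FAST [ 0.6 -0.  -0. ] -1.02
FAST [ 0.62  0.   -0.01] -1.05
FAST [0.63 0.03 0.  ] -1.07
FAST [ 0.65  0.04 -0.  ] -1.09
FAST [ 0.65  0.05 -0.  ] -1.11
FAST [ 0.65  0.08 -0.01] -1.1
FAST [ 0.65  0.09 -0.  ] -1.09
FAST [ 0.63  0.1  -0.  ] -1.07
FAST [ 0.62  0.12 -0.01] -1.06
FAST [ 0.59  0.13 -0.  ] -1.02
[0.16, -0.04, 0, 0, 0, -0.28, 1, 0.16, -0.03, 0, 0, 0, -0.28, 1, 0.17, -0.04, 0, 0, 0, -0.3, 1, 0.19, -0.04, 0, 0, 0, -0.33, 1, 0.2, -0.04, 0, 0, 0, -0.36, 1, 0.23, -0.04, -0.01, 0, 0, -0.4, 1, 0.25, -0.05, 0, 0, 0, -0.44, 1, 0.28, -0.05, 0, 0, 0, -0.49, 1, 0.32, -0.05, 0, 0, 0, -0.54, 1, 0.34, -0.05, 0, 0, 0, -0.6, 1, 0.38, -0.05, 0, 0, 0, -0.66, 1, 0.42, -0.06, -0.01, 0, 0, -0.72, 1]
[0.45, -0.04, 0, 0, 0, -0.78, 1, 0.49, -0.05, 0, 0, 0, -0.83, 1, 0.52, -0.04, 0, 0, 0, -0.89, 1, 0.55, -0.03, -0.01, 0, 0, -0.93, 1, 0.58, -0.02, 0, 0, 0, -0.99, 1, 0.6, 0, 0, 0, 0, -1.02, 1, 0.62, 0, -0.01, 0, 0, -1.05, 1, 0.63, 0.03, 0, 0, 0, -1.07, 1, 0.65, 0.04, 0, 0, 0, -1.09, 1, 0.65, 0.05, 0, 0, 0, -1.11, 1, 0.65, 0.08, -0.01, 0, 0, -1.1, 1, 0.65, 0.09, 0, 0, 0, -1.09, 1]
[0.63, 0.1, 0, 0, 0, -1.07, 1, 0.62, 0.12, -0.01, 0, 0, -1.06, 1, 0.59, 0.13, 0, 0, 0, -1.02, 1, 0.57, 0.14, 0, 0, 0, -0.98, 1, 0.55, 0.15, -0.01, 0, 0, -0.93, 1, 0.51, 0.15, 0, 0, 0, -0.89, 1, 0.48, 0.15, 0, 0, 0, -0.83, 1, 0.44, 0.15, 0, 0, 0, -0.78, 1, 0.41, 0.15, -0.01, 0, 0, -0.72, 1, 0.37, 0.14, 0, 0, 0, -0.66, 1, 0.33, 0.14, 0, 0, 0, -0.6, 1, 0.31, 0.12, 0, 0, 0, -0.54, 1]
[0.27, 0.12, 0, 0, 0, -0.49, 1, 0.24, 0.11, 0, 0, 0, -0.45, 1, 0.22, 0.11, -0.01, 0, 0, -0.39, 1, 0.2, 0.09, 0, 0, 0, -0.36, 1, 0.17, 0.09, 0, 0, 0, -0.33, 1, 0.17, 0.08, 0, 0, 0, -0.3, 1, 0.15, 0.08, 0, 0, 0, -0.28, 1, 0.15, 0.08, 0, 0, 0, -0.28, 1]
end [0.4021696  0.33599051 0.28001137] 156.2248933489834
```

```bash
python3 - <<'E'
from h import *
o=robot.get_obs(); p=o['position']; a=psi(o)
H=(.42415,.38621,.11193); yb=np.radians(66.25)
q=np.array(H[:2])-.055*np.array([np.cos(yb),np.sin(yb)]); zt=.28
r0,t0=np.hypot(*p[:2]),np.arctan2(p[1],p[0]); r1,t1=np.hypot(*q),np.arctan2(q[1],q[0]); n=48
path=[]
for i in range(n+1):
    s=i/n; u=s-np.sin(2*np.pi*s)/(2*np.pi)*.5; r=r0+(r1-r0)*u; t=t0+(t1-t0)*u
    path.append((r*np.cos(t),r*np.sin(t),p[2]+(zt-p[2])*u,a+(156.23-a)*u))
emit([tuple(float(v) for v in x) for x in path])
E
```

```text
[0.18, -0.04, 0, 0, 0, -0.32, 1, 0.18, -0.04, 0, 0, 0, -0.32, 1, 0.19, -0.04, 0, 0, 0, -0.33, 1, 0.2, -0.04, 0, 0, 0, -0.35, 1, 0.21, -0.04, 0, 0, 0, -0.37, 1, 0.23, -0.05, -0.01, 0, 0, -0.39, 1, 0.24, -0.04, 0, 0, 0, -0.43, 1, 0.26, -0.04, 0, 0, 0, -0.45, 1, 0.28, -0.05, 0, 0, 0, -0.49, 1, 0.31, -0.05, 0, 0, 0, -0.53, 1, 0.33, -0.04, 0, 0, 0, -0.57, 1, 0.35, -0.05, -0.01, 0, 0, -0.62, 1]
[0.38, -0.04, 0, 0, 0, -0.65, 1, 0.41, -0.04, 0, 0, 0, -0.69, 1, 0.43, -0.03, 0, 0, 0, -0.73, 1, 0.45, -0.03, 0, 0, 0, -0.77, 1, 0.47, -0.02, -0.01, 0, 0, -0.81, 1, 0.5, -0.02, 0, 0, 0, -0.84, 1, 0.51, -0.01, 0, 0, 0, -0.87, 1, 0.53, 0.01, 0, 0, 0, -0.89, 1, 0.54, 0.01, -0.01, 0, 0, -0.92, 1, 0.55, 0.03, 0, 0, 0, -0.93, 1, 0.55, 0.04, 0, 0, 0, -0.94, 1, 0.56, 0.05, 0, 0, 0, -0.95, 1]
[0.56, 0.07, -0.01, 0, 0, -0.94, 1, 0.55, 0.08, 0, 0, 0, -0.94, 1, 0.55, 0.09, 0, 0, 0, -0.93, 1, 0.54, 0.09, -0.01, 0, 0, -0.92, 1, 0.52, 0.11, 0, 0, 0, -0.89, 1, 0.51, 0.12, 0, 0, 0, -0.87, 1, 0.49, 0.12, 0, 0, 0, -0.84, 1, 0.46, 0.13, -0.01, 0, 0, -0.81, 1, 0.45, 0.13, 0, 0, 0, -0.77, 1, 0.42, 0.13, 0, 0, 0, -0.73, 1, 0.39, 0.14, 0, 0, 0, -0.69, 1, 0.38, 0.13, 0, 0, 0, -0.66, 1]
[0.34, 0.13, -0.01, 0, 0, -0.61, 1, 0.32, 0.12, 0, 0, 0, -0.57, 1, 0.3, 0.12, 0, 0, 0, -0.53, 1, 0.27, 0.12, 0, 0, 0, -0.49, 1, 0.26, 0.11, 0, 0, 0, -0.45, 1, 0.23, 0.1, 0, 0, 0, -0.43, 1, 0.22, 0.1, 0, 0, 0, -0.39, 1, 0.2, 0.1, -0.01, 0, 0, -0.37, 1, 0.19, 0.09, 0, 0, 0, -0.35, 1, 0.18, 0.09, 0, 0, 0, -0.33, 1, 0.17, 0.09, 0, 0, 0, -0.32, 1, 0.17, 0.09, 0, 0, 0, -0.32, 1]
end [0.40215349 0.33582662 0.28001137] 156.22489334898341
```

jog_arm(
  motion=[0.18,-0.04,0,0,0,-0.32,1,0.18,-0.04,0,0,0,-0.32,1,0.19,-0.04,0,0,0,-0.33,1,0.2,-0.04,0,0,0,-0.35,1,0.21,-0.04,0,0,0,-0.37,1,0.23,-0.05,-0.01,0,0,-0.39,1,0.24,-0.04,0,0,0,-0.43,1,0.26,-0.04,0,0,0,-0.45,1,0.28,-0.05,0,0,0,-0.49,1,0.31,-0.05,0,0,0,-0.53,1,0.33,-0.04,0,0,0,-0.57,1,0.35,-0.05,-0.01,0,0,-0.62,1],
)

```text
time: 35.65
position: [0.4494, -0.2273, 0.2747]
tool_rot: [0.884, 0.468, 0.0, -0.0]
ft_force: [0.2, 0.6, -1.1]
grip_width: 0.0138
grip_force: 40.0
```

jog_arm(
  motion=[0.38,-0.04,0,0,0,-0.65,1,0.41,-0.04,0,0,0,-0.69,1,0.43,-0.03,0,0,0,-0.73,1,0.45,-0.03,0,0,0,-0.77,1,0.47,-0.02,-0.01,0,0,-0.81,1,0.5,-0.02,0,0,0,-0.84,1,0.51,-0.01,0,0,0,-0.87,1,0.53,0.01,0,0,0,-0.89,1,0.54,0.01,-0.01,0,0,-0.92,1,0.55,0.03,0,0,0,-0.93,1,0.55,0.04,0,0,0,-0.94,1,0.56,0.05,0,0,0,-0.95,1],
)

```text
time: 37.15
position: [0.5116, -0.0017, 0.2756]
tool_rot: [0.67, 0.742, 0.0, 0.0]
ft_force: [-0.5, 0.3, -1.5]
grip_width: 0.0138
grip_force: 40.0
```

```bash
python3 - <<'E'
from h import *
np.set_printoptions(precision=4,suppress=True)
t=robot.camera('top'); cv2.imwrite('pics/t8.png',t); t0=cv2.imread('pics/t5.png')
o=robot.get_obs();print(o['position'],psi(o),o['time'])
g=lambda im:cv2.cvtColor(im,cv2.COLOR_BGR2GRAY).astype(np.float32)
G,G0=g(t),g(t0)
# drained basket undisturbed? phase correlation of its patch
P=lambda I:I[232:285,422:462]
print('drained shift',cv2.phaseCorrelate(P(G0)-P(G0).mean(),P(G)-P(G).mean(),cv2.createHanningWindow((40,53),cv2.CV_32F)))
# changed area on the tray
d=np.abs(G-G0); m=cv2.GaussianBlur(d,(0,0),1)>9
cen,st,lab=cc(m,400,190,520,300); ys,xs=np.nonzero(lab)
print('changed',cen,st,cv2.minAreaRect(np.column_stack([xs,ys]).astype(np.float32)))
# colour of copper, coil in wet basket
h=t.astype(int); mc=(h[...,2]-h[...,0]>18)&(lab|(cv2.dilate(lab.astype(np.uint8),np.ones((5,5)))>0))
for y in range(st[1],st[1]+st[3]): print(y,''.join('#' if lab[y,x] else '.' for x in range(st[0],st[0]+st[2])))
b=np.array([.3995,-.3549,.003]);w=np.radians(-55);ex=np.array([np.cos(w),np.sin(w),0]);ey=np.array([-ex[1],ex[0],0])
for X in [(0,-.055,.036),(0,.055,.036),(.028,-.04,.042),(.028,.04,.042),(-.028,-.04,0),(-.028,.04,0)]: print(X,proj('top',b+X[0]*ex+X[1]*ey+[0,0,X[2]]))
E
```

```text
[0.5112 0.0008 0.2755] 96.02367413502454 37.2
drained shift ((0.2013183477341869, -0.165618268481861), 0.8338867810037401)
changed [468.5579 250.5958] [ 450  222   41   69 1581] ((464.80010986328125, 253.9000244140625), (42.48529052734375, 61.71547317504883), 26.56505012512207)
222 ..........###......#.....................
223 .........#####...#####...................
224 .........################................
225 .........#################...............
226 .........#################...............
227 .........##################..............
228 ........####################.............
229 .......#####################.............
230 .....########################............
231 ....##########################...........
232 ..#############################..........
233 ..##############################.........
234 .###############################.........
235 .################################........
236 .#################################.......
237 .#################################.......
238 ###################################......
239 ###################################
[... 1901 characters left out ...]
.......#####...####..................
282 ............####...####..................
283 ............#####..####..................
284 .............##########..................
285 ..............#########..................
286 ...............########..................
287 ...............#######...................
288 ................#####....................
289 .................####....................
290 ..................#......................
(0, -0.055, 0.036) [[484.3118 255.0923]]
(0, 0.055, 0.036) [[461.1819 221.9429]]
(0.028, -0.04, 0.042) [[490.2395 244.9575]]
(0.028, 0.04, 0.042) [[473.2848 220.7878]]
(-0.028, -0.04, 0) [[468.0726 255.7111]]
(-0.028, 0.04, 0) [[451.8698 232.3302]]
```

The drained basket hasn't moved. The wet basket stands about 82 mm along the row from it and level. Now I'll hang the lifter back.

jog_arm(
  motion=[0.56,0.07,-0.01,0,0,-0.94,1,0.55,0.08,0,0,0,-0.94,1,0.55,0.09,0,0,0,-0.93,1,0.54,0.09,-0.01,0,0,-0.92,1,0.52,0.11,0,0,0,-0.89,1,0.51,0.12,0,0,0,-0.87,1,0.49,0.12,0,0,0,-0.84,1,0.46,0.13,-0.01,0,0,-0.81,1,0.45,0.13,0,0,0,-0.77,1,0.42,0.13,0,0,0,-0.73,1,0.39,0.14,0,0,0,-0.69,1,0.38,0.13,0,0,0,-0.66,1],
)

```text
time: 38.7
position: [0.4659, 0.2307, 0.2768]
tool_rot: [0.377, 0.926, -0.0, 0.0]
ft_force: [-0.1, 0.2, -1.5]
grip_width: 0.0141
grip_force: 40.0
```

jog_arm(
  motion=[0.34,0.13,-0.01,0,0,-0.61,1,0.32,0.12,0,0,0,-0.57,1,0.3,0.12,0,0,0,-0.53,1,0.27,0.12,0,0,0,-0.49,1,0.26,0.11,0,0,0,-0.45,1,0.23,0.1,0,0,0,-0.43,1,0.22,0.1,0,0,0,-0.39,1,0.2,0.1,-0.01,0,0,-0.37,1,0.19,0.09,0,0,0,-0.35,1,0.18,0.09,0,0,0,-0.33,1,0.17,0.09,0,0,0,-0.32,1,0.1,0.05,0,0,0,-0.32,1],
)

```text
time: 40.2
position: [0.4034, 0.334, 0.2776]
tool_rot: [0.205, 0.979, -0.0, 0.0]
ft_force: [-0.1, 0.8, -1.7]
grip_width: 0.0137
grip_force: 40.0
```

```bash
python3 - <<'E'
from h import *
o=robot.get_obs();print(o['position'],psi(o),o['time'])
to((.40200,.33588,.11793),156.2,10,3)
E
```

```text
[0.40338987 0.33398495 0.27755548] 156.3289808894317 40.2
10 rows rz 0.003
[[0.005, 0.003, 0.399], [0.005, 0.003, 0.399], [0.005, 0.003, 0.399], [0.005, 0.003, 0.399], [0.005, 0.003, 0.399], [0.005, 0.003, 0.399], [0.005, 0.003, 0.399], [0.005, 0.003, 0.399], [0.005, 0.003, 0.399], [0.005, 0.003, 0.399]]
```

jog_arm(
  motion=[0,0,0.2,0,0,0,1,0,0,0.5,0,0,0,1,0,0,0.6,0,0,0,1,0,0,0.6,0,0,0,1,0,0,0.6,0,0,0,1,0,0,0.5,0,0,0,1,0,0,0.4,0,0,0,1,0,0,0.3,0,0,0,1,0,0,0.2,0,0,0,1,0,0,0.05,0,0,0,1,0,0,0,0,0,0,1,0,0,0,0,0,0,1],
)

```text
time: 41.7
position: [0.404, 0.3338, 0.1201]
tool_rot: [0.206, 0.979, 0.0, 0.0]
ft_force: [0.4, -0.9, -1.4]
grip_width: 0.0137
grip_force: 40.0
```

```bash
python3 - <<'E'
from h import *
o=robot.get_obs();p=o['position'];a=psi(o);print(p,a,o['time'],o['ft_force'])
rows(p,a,(.40200,.33588,.11793),156.22,1,3)
rows((.40200,.33588,.11793),156.22,(.42415,.38621,.11793),156.22,1,3)
E
```

```text
[0.40402268 0.3338243  0.12005308] 156.22705345919982 41.7 [ 0.44273605 -0.85724471 -1.39347345]
1 rows rz 0.002
[[0.067, 0.027, 0.053]]
TOO FAST
1 rows rz -0.0
[0.001, 1.375, -0.0]
```

jog_arm(
  motion=[0.04,0.01,0.03,0,0,0,1,0.03,0.02,0.02,0,0,0,1,0,0.1,0,0,0,0,1,0,0.15,0,0,0,0,1,0,0.15,0,0,0,0,1,0,0.15,0,0,0,0,1,0,0.15,0,0,0,0,1],
)

```text
time: 42.58
position: [0.4131, 0.3619, 0.1175]
tool_rot: [0.206, 0.979, 0.0, 0.0]
ft_force: [-0.6, 0.6, -1.1]
grip_width: 0.014
grip_force: 40.0
```

```bash
python3 - <<'E'
from h import *
o=robot.get_obs();p=o['position'];a=psi(o);print(p,a,o['time'],o['ft_force'],o['moment'])
robot.camera('top');o=robot.get_obs();p=o['position'];print(p,o['ft_force'])
rows(p,a,(.42415,.38621,.11793),156.22,6,3)
E
```

```text
[0.41308456 0.36191245 0.1175124 ] 156.23210462532776 42.575 [-0.5833375   0.57606516 -1.10409522] [ 0.07365525 -0.13711037  0.00044613]
[0.4137057  0.36265731 0.11761897] [ 0.28184806  1.37542876 -0.9170227 ]
6 rows rz 0.001
[[-0.0, 0.107, -0.001], [-0.0, 0.107, -0.001], [-0.0, 0.107, -0.001], [-0.0, 0.107, -0.001], [-0.0, 0.107, -0.001], [-0.0, 0.107, -0.001]]
```

jog_arm(
  motion=[0,0.13,0,0,0,0,1,0,0.13,0,0,0,0,1,0,0.13,0,0,0,0,1,0,0.12,0,0,0,0,1,0,0.09,0,0,0,0,1,0,0.04,0,0,0,0,1,0,0,0,0,0,0,1,0,0,0.03,0,0,0,1,0,0,0.04,0,0,0,1,0,0,0.04,0,0,0,1,0,0,0,0,0,0,1],
)

```text
time: 44.0
position: [0.4231, 0.3847, 0.1129]
tool_rot: [0.206, 0.979, -0.0, -0.0]
ft_force: [0.5, -0.4, -1.8]
grip_width: 0.0139
grip_force: 40.0
```

```bash
python3 - <<'E'
from h import *
f=[]
for i in range(3):
    o=robot.get_obs();f.append(o['ft_force']);robot.camera('top')
print(o['position'],psi(o),o['time'],np.mean(f,0),o['moment'])
E
```

```text
[0.42324219 0.38485073 0.11310002] 156.2206183963246 44.1 [ 0.06150828 -0.03611822 -1.47875548] [ 0.06565306 -0.12544287  0.0199663 ]
```

jog_arm(
  motion=[0,0.04,0,0,0,0,1,0,0,0,0,0,0,1,0,0,0.02,0,0,0,1,0,0,0.02,0,0,0,1,0,0,0,0,0,0,1,0,0,0,0,0,0,1],
)

```text
time: 44.9
position: [0.4239, 0.3864, 0.1119]
tool_rot: [0.206, 0.979, 0.0, 0.0]
ft_force: [-1.2, -0.2, 4.5]
grip_width: 0.0139
grip_force: 40.0
```

```bash
python3 - <<'E'
from h import *
f=[]
for i in range(3):
    o=robot.get_obs();f.append(o['ft_force']);robot.camera('top')
print(o['position'],psi(o),o['time'],np.mean(f,0),o['moment'])
E
```

```text
[0.42389411 0.38635751 0.11194826] 156.2259241220879 45.0 [-0.87684132 -0.8536706   4.25753019] [-0.06995551  0.0572172  -0.03777575]
```

jog_arm(
  motion=[0,0,-0.01,0,0,0,1,0,0,0,0,0,0,1,0,0,0,0,0,0,0.5,0,0,0,0,0,0,0.2,0,0,0,0,0,0,0.2,0,0,0,0,0,0,0,0,0,0,0,0,0,0,0,0,-0.2,0,0,0,0,0,0,-0.4,0,0,0,0,0,0,-0.6,0,0,0,0,0,0,-0.8,0,0,0,0,0,0,-0.8,0,0,0,0],
  grip_force=5,
)

```text
time: 46.55
position: [0.424, 0.3864, 0.2262]
tool_rot: [0.206, 0.979, 0.0, 0.001]
ft_force: [0.2, 0.5, -0.1]
grip_width: 0.0435
grip_force: 0.0
```

jog_arm(
  motion=[0,-0.4,-0.6,0,0,0,0,0,-0.8,-0.2,0,0,0,0,0,-0.8,0,0,0,0,0,0,-0.8,0,0,0,0,0,-0.4,-0.8,0,0,0,0,0,-0.5,-0.8,0,0,0,0,0,0,-0.8,0,0,0,0,0,0,0,0,0,0,0,0,0,0,0,0,0,0],
)

```text
invalid input
```

```bash
python3 - <<'E'
from h import *
o=robot.get_obs();print(o['position'],o['time'],o['ft_force'])
t=robot.camera('top'); s=robot.camera('scene'); cv2.imwrite('pics/t9.png',t); cv2.imwrite('pics/s9.png',s)
for n,im,ref,b in(('top',t,'pics/t1.png',(186,206,214,236)),('scene',s,'pics/s1.png',(238,248,264,284))):
    try: print(n,cc(im.max(2)<75,*b)[:2])
    except Exception as e: print(n,e)
t0=cv2.imread('pics/top0.png');s0=cv2.imread('pics/scene0.png')
print('start top',cc(t0.max(2)<75,188,208,212,235)[:2],cc(s0.max(2)<75,240,250,262,282)[:2])
g=lambda im:cv2.cvtColor(im,cv2.COLOR_BGR2GRAY).astype(np.float32)
t8=cv2.imread('pics/t8.png'); print('tray change',np.abs(g(t)-g(t8))[205:295,405:505].max())
for nm,(x0,y0,x1,y1) in dict(can=(366,195,400,228),spool=(176,162,206,190),screwdriver=(222,225,264,285),gun=(162,112,222,162)).items():
    A,B=g(t0)[y0:y1,x0:x1],g(t)[y0:y1,x0:x1]; print(nm,cv2.phaseCorrelate(A-A.mean(),B-B.mean(),cv2.createHanningWindow(A.shape[::-1],cv2.CV_32F)))
E
```

```text
[0.42395966 0.38641995 0.22622568] 46.55 [ 0.20562259  0.45815049 -0.05420187]
top (array([196.3374778 , 222.72468917]), array([186, 206,  28,  30, 563], dtype=int32))
scene (array([250.16949153, 265.89830508]), array([248, 257,   6,  18,  59], dtype=int32))
start top (array([198.48543689, 219.94174757]), array([193, 214,  12,  13, 103], dtype=int32)) (array([250.32894737, 265.69736842]), array([247, 257,   8,  18,  76], dtype=int32))
tray change 5.0
can ((-0.06624653192129415, -0.22646144228935938), 0.9055353921872599)
spool ((-0.03373503774254871, -0.01355929442745385), 0.8932347589068943)
screwdriver ((0.5647566137292053, 0.09343411965380355), 0.8832082137355098)
gun ((-0.015365775104285717, -0.06982666210372201), 0.8827163066864013)
```

jog_arm(
  motion=[0,-0.2,-0.3,0,0,0,0,-0.4,-0.4,-0.3,0,0,0,0,-0.7,-0.5,0,0,0,0,0,-0.8,-0.6,0,0,0,0,0,-0.8,-0.6,0,0,0,0,0,-0.8,-0.6,0,0,0,0,0,-0.4,-0.3,0,0,0,0,0,0,0,0,0,0,0,0,0,0,0,0,0,0,0],
)

```text
time: 47.78
position: [0.514, 0.2071, 0.2477]
tool_rot: [0.206, 0.979, 0.0, -0.001]
ft_force: [-0.5, 0.6, 0.6]
grip_width: 0.0434
grip_force: 0.0
```

```bash
python3 - <<'E'
from h import *
np.set_printoptions(precision=4,suppress=True)
o=robot.get_obs();print(o['position'],o['time'],o['ft_force'])
t=robot.camera('top'); s=robot.camera('scene'); cv2.imwrite('pics/t9.png',t); cv2.imwrite('pics/s9.png',s)
a=cc(t.max(2)<75,188,208,212,235)[:2];b=cc(s.max(2)<75,240,250,262,282)[:2]
print(a,b,'handle',tri(a[0],b[0]))
t0=cv2.imread('pics/top0.png');g=lambda im:cv2.cvtColor(im,cv2.COLOR_BGR2GRAY).astype(np.float32)
for nm,(x0,y0,x1,y1) in dict(screwdriver=(222,225,264,285),brk=(180,200,234,245)).items():
    A,B=g(t0)[y0:y1,x0:x1],g(t)[y0:y1,x0:x1]; print(nm,cv2.phaseCorrelate(A-A.mean(),B-B.mean(),cv2.createHanningWindow(A.shape[::-1],cv2.CV_32F)))
E
```

```text
[0.514  0.2071 0.2477] 47.775 [-0.526   0.5533  0.6409]
(array([198.4233, 226.0741]), array([188, 220,  24,  15, 189], dtype=int32)) (array([250.2381, 266.0159]), array([248, 257,   6,  18,  63], dtype=int32)) handle [0.4124 0.3869 0.1241]
screwdriver ((9.643136468349836, -14.25634258148834), 0.06681905040034541)
brk ((2.8018900356065792, 8.480862337839044), 0.3524925004307625)
```

```bash
python3 -c "
from rig import robot
print(robot.hand_in())"
```

```text
the job is handed in; nothing more can be done
None
```

The wet basket stands on the drain tray about 82 mm along the row from the drained one, parallel and level by top-view measurement, the lifter is back in its bracket, and I handed the job in at about 48 s; images before and after the moves showed no clear movement of the drained basket, can, spool or gun, the screwdriver appeared to shift about half a pixel (about 1.5 mm, possibly arm shadow), and the arm hid the bracket and screwdriver in the last top view.

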